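# Sort the washed birdcage fittings

### The arm

A 7-joint arm with a two-finger parallel gripper is mounted at the origin on the work surface. World frame = base frame: x ahead of the robot, y to its left, z up, the work surface at z = 0. Lengths are in m, angles in rad, forces in N, time in s.
With the tool pointing down it reaches from about 0.425 to 0.95 m from the base axis. Payload 4.7 kg.
Tool frame: the origin (TCP) lies at the very end of the fingers, on their centre line; the grasp point (between the pads) lies r.tcp_to_grasp behind it (r.tcp_to_grasp is the distance from the TCP to the grasp point, in m); z points along the fingers, y is the line along which they close (so a half turn about z gives the same grasp; the last joint's range is limited). The gripper opens to 87 mm and grips with 3 to 60 N. Pads are 19 mm wide; open, the fingers measure 117 mm over their backs; the gripper's body (75 mm by 190 mm) begins 51 mm behind the grasp point.
Start: joints at [-1.241, 0.469, -0.049, 1.532, 0.024, 1.141, -0.082], TCP at [0.237, 0.632, 0.223] pointing down, gripper open.
Joint ranges: [-2.59, 2.59], [-0.33, 1.99], [-1.39, 1.29], [0.1, 2.45], [-1.04, 4.18], [0.21, 1.99], [-2.66, 2.66]. Speed limits (rad/s): [2.57, 2.57, 3.14, 3.14, 3.14, 3.14, 3.14].

### API

Orientations are given as a unit quaternion [x, y, z, w].
In Python, from workcell import r, cams, nets gives the robot as it stands.
- The arm moves only by the shell command python3 -m pendant 'ROWS' [FORCE]. ROWS is a JSON object of lists of equal length, an entry for each row: "linear": the shift along the world's x, y, z in mm, a list of three; "angular": the turn, a rotation vector about the world's x, y, z in degrees, a list of three; "grip": the opening in per cent of the stroke, from 0 (shut) to 100 (fully open). In form: {"linear": [[dx, dy, dz], ...], "angular": [[ax, ay, az], ...], "grip": [grip, ...]}. A call has 1 to 12 rows; each row is the pose to reach, as a shift and turn from the pose commanded when the call began; what a row does not reach only later rows make up. A row lasts 1/12 s, in which the tool goes at most 41.7 mm and 7.16 degrees, less where a joint would pass 70% of its speed; a pose out of reach is approached as far as the arm can. A call with a gripper value outside its range is refused whole. The fingers move at their own pace and stop on an object; FORCE is the grip in N (left out, the last holds). Time passes only in rows, so rows that repeat a pose let the fingers close. It gives the time, the measured TCP pose, the force, the opening and the grip force at its end, in the units of the state.
- r.sense(): the state, without advancing time (a new reading comes with each control period).
- cams.capture(name): name is "side" or "top" or "wrist"; returns a dict with "color" (420x560x3 uint8, blue, green, red), "intrinsics" (3x3 intrinsics, pixels), "R" (3x3) and "t" (3): a world point X has camera coordinates R X + t; the wrist camera has in their place "hand_eye" (4x4, takes a point from camera to tool coordinates, whose origin is the TCP and whose axes are the flange's). Camera axes: x right, y down, z forward; pixel columns grow to the right and rows downward; lengths in m; the calibration is good to about 2 mm. A picture is of the moment at which its call begins: read the wrist's pose just before it. There is no depth.
- r.close_job(): hands the job in; it is judged then, once.
Trained networks look in the newest picture that a camera, given by its name, has taken for a name from the list of things; names that differ only in an ending like _2 or _b are one class to them, and where a whole thing is asked for, a point or a joint stands for the part that bears it (a point fixed in the world has none). Each returns a list of dicts, best first, with "conf" (0 to 1); they miss things now and then, are a little off and sometimes report something else, mostly with a low value. They report only what shows in the picture. A call takes as long as a camera call. They do not tell look-alikes from the thing itself.
- nets.boxes_of(camera, target): "centre" ([x, y, z] in m, in the coordinates of the camera as it stood for that picture, good to about 4 mm: the middle of the surface that is visible of it).
The state is a dict: "t": time; "joints": joint angles; "joint_vel": joint speeds; "effort": joint torques, N m; "ee_pos": TCP position; "eef_rot": TCP orientation; "wrist_force": force on the tool from outside, world axes, zero at the start; "ft_torque": the same for the moment, N m; "opening": finger opening in m; "gripper_force": force on a finger pad.
Only numpy, scipy, OpenCV 4.12 (cv2) and the standard library are available. Lean on these libraries where they do the work, as an engineer would, in place of code of your own. Each camera call takes 0.05 s, during which the arm holds its last target. There are 200 camera calls.

### The job

Put the washed cage fittings away: both wooden perches side by side, flat on the floor of the long low tray, the steel feeder cup upright in the square bin, and the rubber seal ring lying flat in the round dish. The ring is still in the wire drying basket, so swing the basket's lid up and over past vertical until it stays open by itself, and leave it open.

Things in the scene. Friction and masses are not known exactly. Their poses are not given: they have to be found in the camera images.
- ring_center (a point): Black rubber seal ring, practically rigid, lying flat in the wire drying basket, visible through the lid: 56 mm outside and 36 mm inside diameter, 14 mm high, 30 g. The point is its centre, half-way up; z is its axis.
- perch_a_center (a point): One of two identical cage perches lying on the bench: a straight wooden rod 14 mm thick with a 22 mm square, 12 mm long grey plastic cap at each end, 130 mm long over all, 22 mm high, 40 g. The point is its centre, 11 mm above its underside; its y axis runs along the rod, z is up at the start.
- perch_b_center (a point): The other of two identical cage perches lying on the bench: a straight wooden rod 14 mm thick with a 22 mm square, 12 mm long grey plastic cap at each end, 130 mm long over all, 22 mm high, 40 g. The point is its centre, 11 mm above its underside; its y axis runs along the rod, z is up at the start.
- cup_center (a point): Small open stainless steel feeder cup standing on the bench, 52 mm across the rim and narrowing a little to the foot, 45 mm high, wall 3 mm, 70 g. The point is on its axis half-way up, 22.5 mm above its foot; z points up out of its mouth.
- tray: Long low white tray, fixed to the bench, for the two perches: 120 mm (its x) by 174 mm (its y, the long way), walls 4 mm thick and 16 mm high, floor 4 mm thick; inside 112 by 166 mm. Origin: centre of its underside, on the bench.
- bin: Square white bin, fixed to the bench, for the cup: 104 by 104 mm outside, walls 4 mm thick and 26 mm high, floor 4 mm thick; inside 96 by 96 mm. Origin: centre of its underside, on the bench.
- dish: Round white dish, fixed to the bench, for the ring: 108 mm outside diameter, about 98 mm inside at the floor, rim 18 mm high, floor 4 mm thick. Origin: centre of its underside, on the bench.
- lid (a joint): Angle in rad of the wire lid of the drying basket: 0 shut (level), about 1.57 upright, stop at 2.0 (leaning back, open). It swings freely with little friction (150 g): left below upright it falls shut, past upright it falls on to its stop and stays. Lid: 150 mm front to back, 164 mm wide, hinged at the side away from the robot; open, it reaches 220 mm above the bench.
- lid_handle (a point): Middle of the lid's handle: a level round steel bar 10 mm thick, 80 mm long, parallel to the hinge, held at its ends 36 mm in front of the lid's near edge, with free space round its middle; 48 mm above the bench when shut. It turns with the lid, 186 mm from the hinge axis. Its y axis runs along the bar; with the lid shut its x axis points level towards the hinge and z up.
- lid_hinge (a point): Middle of the lid's hinge axis, 48 mm above the bench, over the far wall of the drying basket. Its y axis is the hinge axis; its x axis points level away from the basket, whose centre lies 75 mm along -x. The basket, fixed to the bench, is of green wire, 150 mm front to back by 164 mm wide, top of its walls 46 mm above the bench, with a solid steel floor 4 mm thick.
Mind the look-alikes: they are no part of the job. What is shaped like the part that bears perch_a_center but blue is not meant.

How it is judged:
By the outcome, as a careful person would: the job done as asked, in the order asked, and still so for the second after the job is handed in, with the robot touching nothing.
It also fails if it takes over 118 s, if anything falls off the work surface, if the arm or the gripper's body presses on something with over 40 N, if the wrist force passes 120 N, or if a joint passes its speed limit or range.

## Working session

There is one attempt and no reset: what is moved stays moved. The work goes in short steps, Python scripts to look and compute and a shell command to move; the robot and the scene stay as the last step left them, time stands still between calls to the robot, and variables do not carry over. Pictures are saved under pics/ and viewed, at most 16 in all, crops included, and the job is handed in when it is done.

```bash
ls; mkdir -p pics; cat > h.py <<'E'
import numpy as np, cv2
from workcell import r, cams, nets
from scipy.spatial.transform import Rotation as Ro
def cap(n, save=None):
    s=r.sense(); c=cams.capture(n)
    if n=='wrist':
        H=np.array(c['hand_eye']); T=np.eye(4); T[:3,:3]=Ro.from_quat(s['eef_rot']).as_matrix(); T[:3,3]=s['ee_pos']
        M=T@H
        c['Rw'],c['tw']=M[:3,:3],M[:3,3]
    else:
        c['Rw']=np.array(c['R']).T; c['tw']=-c['Rw']@np.array(c['t'])
    if save: cv2.imwrite('pics/'+save,c['color'])
    return c
def ray(c,u,v,z):
    d=c['Rw']@np.linalg.solve(np.array(c['intrinsics']),[u,v,1.]); return c['tw']+d*(z-c['tw'][2])/d[2]
def proj(c,X):
    p=np.array(c['intrinsics'])@(c['Rw'].T@(np.array(X)-c['tw'])); return p[:2]/p[2]
def find(c,n,names):
    for k in names:
        for d in nets.boxes_of(n,k)[:4]:
            X=c['Rw']@np.array(d['centre'])+c['tw']; print(n,k,round(d['conf'],2),X.round(3),proj(c,X).round(0))
E
python3 - <<'E'
from h import *
for n in ['top','side']:
    c=cap(n,n+'0.png'); print(n,c['tw'].round(3))
    find(c,n,['ring_center','perch_a_center','cup_center','tray','bin','dish','lid','lid_handle'])
s=r.sense();print(s['t'],r.tcp_to_grasp,s['eef_rot'],s['opening'],s['wrist_force'])
E
```

```text
pics
top [ 0.315 -0.     1.244]
top ring_center 0.83 [ 0.475 -0.304  0.018] [417. 221.]
top ring_center 0.67 [ 0.446 -0.313  0.048] [424. 232.]
top perch_a_center 0.8 [0.425 0.139 0.021] [229. 244.]
top perch_a_center 0.77 [0.76  0.184 0.013] [213. 110.]
top perch_a_center 0.72 [0.288 0.181 0.014] [211. 304.]
top perch_a_center 0.47 [ 0.433 -0.061  0.008] [314. 241.]
top cup_center 0.7 [ 0.431 -0.06   0.008] [314. 242.]
top tray 0.6 [0.58  0.31  0.007] [160. 182.]
top bin 0.7 [ 0.568 -0.071  0.002] [317. 185.]
top dish 0.62 [0.599 0.131 0.004] [234. 174.]
top lid 0.63 [ 0.444 -0.305  0.046] [421. 233.]
top lid 0.16 [ 0.429 -0.062  0.008] [315. 242.]
side [ 0.058 -0.45   0.606]
side ring_center 0.68 [ 0.576 -0.067  0.005] [326. 237.]
side ring_center 0.63 [ 0.477 -0.303  0.019] [394. 327.]
side perch_a_center 0.81 [0.279 0.177 0.013] [148. 244.]
side perch_a_center 0.57 [0.429 0.125 0.016] [219. 222.]
side tray 0.91 [0.581 0.309 0.007] [223. 168.]
side bin 0.68 [ 0.574 -0.069  0.008] [326. 237.]
side dish 0.89 [0.599 0.138 0.005] [270. 192.]
side dish 0.57 [0.582 0.313 0.006] [222. 167.]
side dish 0.31 [ 0.425 -0.316  0.048] [386. 341.]
side lid 0.85 [ 0.425 -0.319  0.048] [387. 342.]
side lid_handle 0.79 [ 0.43  -0.318  0.045] [388. 341.]
0.9 0.0187 [1.78476049e-01 9.83944255e-01 5.45038369e-05 7.41558188e-07] 0.08704562987939746 [ 0.32296476 -0.32377886  0.15400159]
```

```bash
python3 -c "
import cv2
cv2.imwrite('pics/top0b.png',cv2.resize(cv2.imread('pics/top0.png'),(800,600),interpolation=cv2.INTER_CUBIC))
cv2.imwrite('pics/side0b.png',cv2.resize(cv2.imread('pics/side0.png'),(800,600),interpolation=cv2.INTER_CUBIC))"
```

```text
(no output)
```

View pics/top0b.png

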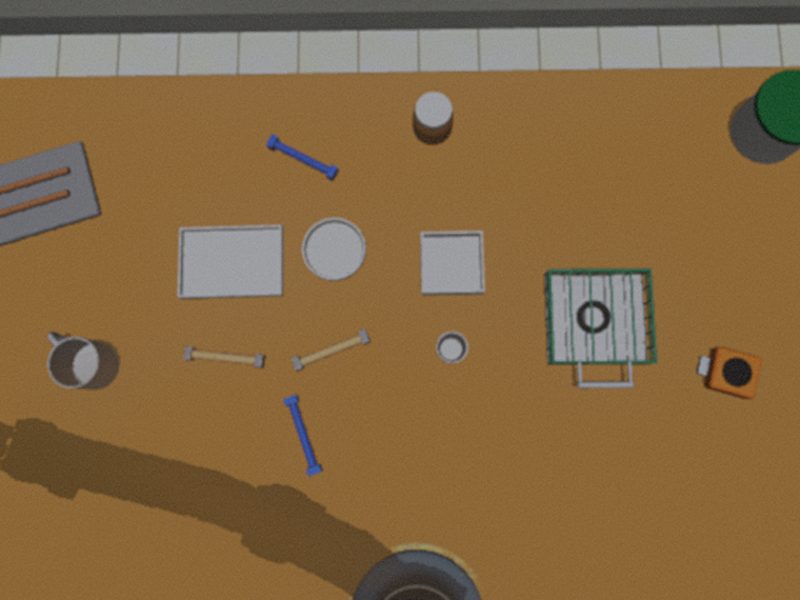

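View pics/side0b.png

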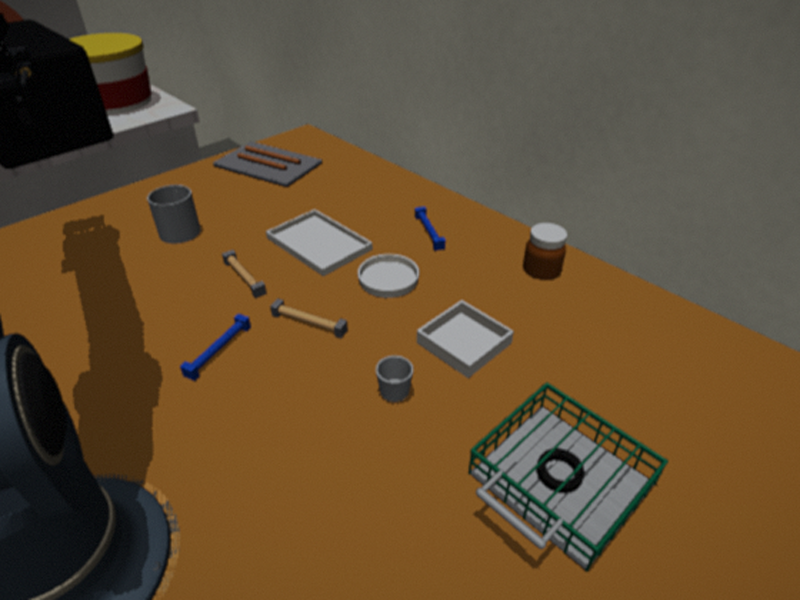

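The views show two wooden perches (top view at 224,357 and 331,350), with blue decoys at (303,435) and (303,158). The cup is at (452,347), the ring at (593,316), the handle at (606,384) and the hinge at about (599,271). Next I'll turn these into world positions.

```bash
python3 - <<'E'
from h import *
c=cap('top'); k=560/800
P={'A1':(188,353,.022),'A2':(260,360,.022),'B1':(297,362,.022),'B2':(364,338,.022),'cup':(452,346,.045),
'tray1':(179,228,.016),'tray2':(281,226,.016),'tray3':(283,296,.016),'tray4':(178,297,.016),
'bin1':(421,232,.026),'bin2':(483,231,.026),'bin3':(485,294,.026),'bin4':(422,295,.026),'dish':(334,249,.018),
'ring':(593,316,.018),'h1':(579,384,.048),'h2':(632,384,.048),'hing1':(547,271,.048),'hing2':(652,270,.048),'near1':(549,362,.048),'near2':(656,362,.048)}
W={a:ray(c,u*k,v*k,z) for a,(u,v,z) in P.items()}
for a,w in W.items(): print(a,w.round(3)[:2])
for a in 'AB': 
  d=W[a+'2']-W[a+'1']; print(a,((W[a+'1']+W[a+'2'])/2).round(3),np.linalg.norm(d),np.degrees(np.arctan2(d[1],d[0])))
print(np.degrees(Ro.from_quat(r.sense()['eef_rot']).as_euler('xyz')), Ro.from_quat(r.sense()['eef_rot']).as_matrix().round(2))
E
```

```text
A1 [0.421 0.369]
A2 [0.409 0.25 ]
B1 [0.405 0.189]
B2 [0.443 0.079]
cup [ 0.426 -0.064]
tray1 [0.635 0.394]
tray2 [0.636 0.221]
tray3 [0.515 0.215]
tray4 [0.516 0.391]
bin1 [ 0.62  -0.017]
bin2 [ 0.62  -0.121]
bin3 [ 0.513 -0.121]
bin4 [ 0.513 -0.017]
dish [0.594 0.13 ]
ring [ 0.475 -0.3  ]
h1 [ 0.363 -0.265]
h2 [ 0.362 -0.349]
hing1 [ 0.546 -0.222]
hing2 [ 0.546 -0.393]
near1 [ 0.398 -0.218]
near2 [ 0.396 -0.389]
A [0.415 0.309 0.022] 0.11945602575835049 -96.17665960366386
B [0.424 0.134 0.022] 0.11629190535100872 -70.84694982469985
[ 1.79994162e+02 -3.25718113e-03  1.59442716e+02] [[-0.94  0.35 -0.  ]
 [ 0.35  0.94  0.  ]
 [ 0.    0.   -1.  ]]
```

```bash
python3 -m pendant '{"linear":[[178,-323,-83],[178,-323,-83],[178,-323,-83],[178,-323,-83],[178,-323,-83],[178,-323,-83],[178,-323,-83],[178,-323,-83],[178,-323,-83],[178,-323,-83],[178,-323,-83],[178,-323,-83]],"angular":[[0,0,-76],[0,0,-76],[0,0,-76],[0,0,-76],[0,0,-76],[0,0,-76],[0,0,-76],[0,0,-76],[0,0,-76],[0,0,-76],[0,0,-76],[0,0,-76]],"grip":[50,50,50,50,50,50,50,50,50,50,50,50]}' 
python3 - <<'E'
from h import *
c=cap('wrist','w1.png'); find(c,'wrist',['perch_a_center','tray']); s=r.sense();print(s['ee_pos'],Ro.from_quat(s['eef_rot']).as_matrix().round(3)[:2,1],s['joints'])
print(proj(c,[.415,.309,.011]), c['tw'])
E
```

```text
t: 1.95
ee_pos: [0.4156, 0.3082, 0.1396]
eef_rot: [0.748, 0.664, 0.0, 0.0]
wrist_force: [-1.2, -0.4, -0.8]
opening: 0.0437
gripper_force: 0.0
wrist perch_a_center 0.74 [0.407 0.194 0.012] [284. 309.]
wrist tray 0.78 [0.587 0.328 0.004] [454. 161.]
[0.41476146 0.30981945 0.13974687] [ 0.994 -0.111] [-0.97771275  0.31333295  0.3108553   2.00720682 -0.12741689  0.83865386
 -0.70691839]
[279.24150394 202.5877147 ] [0.42340625 0.3722429  0.30199187]
```

View pics/w1.png

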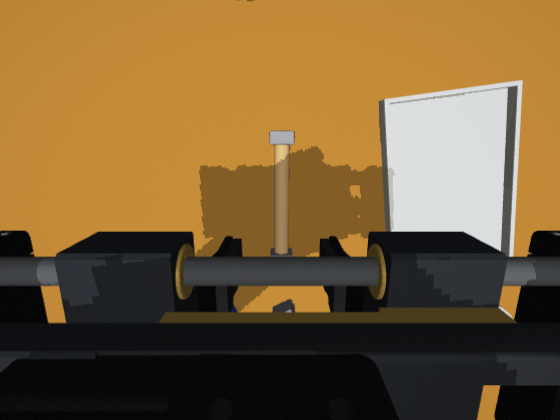

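The wrist view shows the rod upright in the image, centred between the fingers, with caps at (282,137) and (281,251). I'll convert these to world positions.

```bash
python3 - <<'E'
from h import *
c=cap('wrist')
a,b=ray(c,282,131,.022),ray(c,281,249,.022)
print(a,b,(a+b)/2,np.linalg.norm(a-b)); d=a-b;print(np.degrees(np.arctan2(d[1],d[0])))
print(proj(c,[.576,.305,.004]))
for p in [(384,101),(521,83),(388,250)]: print(ray(c,*p,.016))
E
```

```text
[0.42425891 0.37720695 0.022     ] [0.41095561 0.26701263 0.022     ] [0.41760726 0.32210979 0.022     ] 0.11099443855575328
83.11623238932788
[443.07681282 188.59948165]
[0.51676185 0.39264763 0.016     ]
[0.63607215 0.39411604 0.016     ]
[0.51627532 0.25168384 0.016     ]
```

```bash
python3 -m pendant '{"linear":[[1,1,-40],[1,1,-80],[1,1,-115],[1,1,-136.5],[1,1,-136.5],[1,1,-136.5],[1,1,-136.5],[1,1,-136.5],[1,1,-136.5],[1,1,-136.5]],"angular":[[0,0,0],[0,0,0],[0,0,0],[0,0,0],[0,0,0],[0,0,0],[0,0,0],[0,0,0],[0,0,0],[0,0,0]],"grip":[50,50,50,50,50,0,0,0,0,0]}' 20
```

```text
t: 2.98
ee_pos: [0.4159, 0.3103, 0.0033]
eef_rot: [0.746, 0.666, 0.0, -0.0]
wrist_force: [-0.9, 0.2, -0.1]
opening: 0.0176
gripper_force: 0.0
```

```bash
python3 -m pendant '{"linear":[[0,0,0],[0,0,0],[0,0,0],[0,0,40],[0,0,70],[40,-2,80],[80,-4,80],[120,-5,80],[160,-6,80],[187,-6,80],[187,-6,80],[187,-6,80]],"angular":[[0,0,0],[0,0,0],[0,0,0],[0,0,0],[0,0,0],[0,0,3],[0,0,6.5],[0,0,6.5],[0,0,6.5],[0,0,6.5],[0,0,6.5],[0,0,6.5]],"grip":[0,0,0,0,0,0,0,0,0,0,0,0]}' 20
python3 - <<'E'
from h import *
c=cap('wrist','w2.png')
E
```

```text
t: 3.98
ee_pos: [0.6039, 0.3029, 0.0823]
eef_rot: [0.708, 0.706, -0.0, 0.0]
wrist_force: [0.1, 0.1, -0.2]
opening: 0.013
gripper_force: 20.0
```

View pics/w2.png

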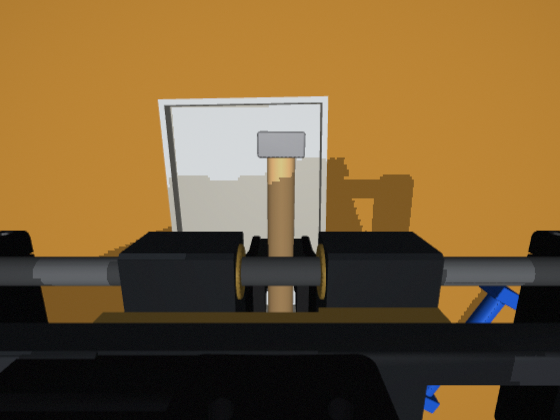

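```bash
python3 -m pendant '{"linear":[[-8,2,-30],[-8,2,-55],[-8,2,-68],[-8,2,-74],[-8,2,-74],[-8,2,-74],[-8,2,-74],[-8,2,-74],[-8,2,-74],[-8,2,-50],[-8,2,-10],[-8,2,40]],"angular":[[0,0,0],[0,0,0],[0,0,0],[0,0,0],[0,0,0],[0,0,0],[0,0,0],[0,0,0],[0,0,0],[0,0,0],[0,0,0],[0,0,0]],"grip":[0,0,0,0,0,0,25,25,25,25,25,25]}' 20
python3 - <<'E'
from h import *
c=cap('top');nets
find(c,'top',['perch_a_center']); print(r.sense()['ee_pos'],r.sense()['joints'])
E
```

```text
t: 5.03
ee_pos: [0.5938, 0.3054, 0.1146]
eef_rot: [0.708, 0.707, -0.002, -0.0]
wrist_force: [0.4, 1.1, 0.2]
opening: 0.0217
gripper_force: 0.0
top perch_a_center 0.94 [0.426 0.137 0.021] [230. 244.]
top perch_a_center 0.7 [0.761 0.187 0.014] [211. 109.]
top perch_a_center 0.67 [0.288 0.185 0.018] [209. 304.]
[0.60007296 0.30803629 0.12305517] [-0.7322595   0.56018078  0.28238655  1.65785685 -0.18571359  0.93440068
 -0.38390571]
```

```bash
python3 -m pendant '{"linear":[[-29,-28,10],[-58,-57,10],[-86,-85,10],[-115,-114,10],[-143,-142,10],[-172,-171,10],[-172,-171,10],[-172,-171,10]],"angular":[[0,0,5],[0,0,10],[0,0,15],[0,0,19],[0,0,19],[0,0,19],[0,0,19],[0,0,19]],"grip":[50,50,50,50,50,50,50,50]}' 20
python3 - <<'E'
from h import *
c=cap('wrist','w3.png'); s=r.sense();print(s['ee_pos'],Ro.from_quat(s['eef_rot']).as_matrix().round(3)[:2,1])
g=cv2.cvtColor(c['color'],cv2.COLOR_BGR2HSV); print(c['color'][180,281])
E
```

```text
t: 5.8
ee_pos: [0.4215, 0.1334, 0.125]
eef_rot: [0.582, 0.813, 0.0, -0.0]
wrist_force: [0.6, 0.5, -0.1]
opening: 0.0433
gripper_force: 0.0
[0.42334341 0.13495767 0.12534535] [0.946 0.324]
[ 90 131 163]
```

View pics/w3.png

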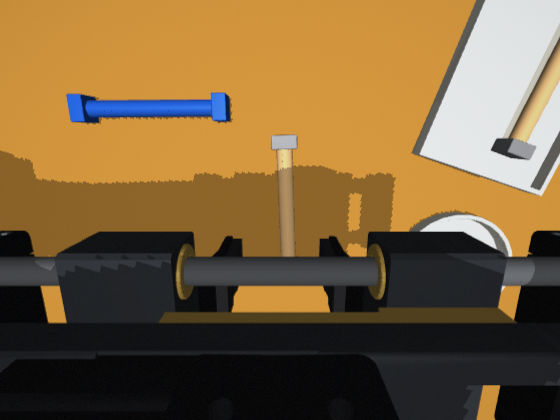

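The wooden perch shows from its cap at (284,136) to the rod at (288,255), tilted slightly. The first perch lies in the tray.

```bash
python3 - <<'E'
from h import *
c=cap('wrist'); s=r.sense(); print(s['ee_pos'],c['tw'])
a,b=ray(c,284.5,136,.022),ray(c,287.5,250,.018)
d=a-b;d[2]=0;d/=np.linalg.norm(d);print(a,b,np.degrees(np.arctan2(d[1],d[0])),a-.065*d)
y=Ro.from_quat(s['eef_rot']).as_matrix()[:2,1];print(np.degrees(np.arctan2(*y[::-1])))
E
```

```text
[0.4241424  0.13575311 0.12539286] [0.40198641 0.1957203  0.28773208]
[0.40633112 0.19639982 0.022     ] [0.44281045 0.09921019 0.018     ] 110.5732129015446 [0.42917238 0.13554526 0.022     ]
18.946976190202975
```

```bash
python3 -m pendant '{"linear":[[4,0,-40],[4,0,-80],[4,0,-110],[4,0,-122],[4,0,-122],[4,0,-122],[4,0,-122],[4,0,-122],[4,0,-122],[4,0,-122],[4,0,-122],[4,0,-122]],"angular":[[0,0,1.3],[0,0,1.3],[0,0,1.3],[0,0,1.3],[0,0,1.3],[0,0,1.3],[0,0,1.3],[0,0,1.3],[0,0,1.3],[0,0,1.3],[0,0,1.3],[0,0,1.3]],"grip":[50,50,50,50,50,0,0,0,0,0,0,0]}' 20
```

```text
t: 6.9
ee_pos: [0.427, 0.1352, 0.0028]
eef_rot: [0.572, 0.82, 0.0, 0.0]
wrist_force: [0.1, 0.1, 0.2]
opening: 0.0134
gripper_force: 20.0
```

```bash
python3 -m pendant '{"linear":[[0,0,40],[0,0,75],[24,34,80],[48,68,80],[72,102,80],[96,136,80],[122,170,80],[122,170,80],[122,170,80],[122,170,80],[122,170,80]],"angular":[[0,0,0],[0,0,0],[0,0,-5],[0,0,-10],[0,0,-15],[0,0,-20.2],[0,0,-20.2],[0,0,-20.2],[0,0,-20.2],[0,0,-20.2],[0,0,-20.2]],"grip":[0,0,0,0,0,0,0,0,0,0,0]}' 20
python3 - <<'E'
from h import *
c=cap('wrist','w4.png');s=r.sense();print(s['ee_pos'])
E
```

```text
t: 7.82
ee_pos: [0.5482, 0.3032, 0.0824]
eef_rot: [0.707, 0.707, -0.001, -0.0]
wrist_force: [0.8, -0.2, 0.1]
opening: 0.0133
gripper_force: 20.0
[0.54832272 0.30320353 0.0826654 ]
```

View pics/w4.png

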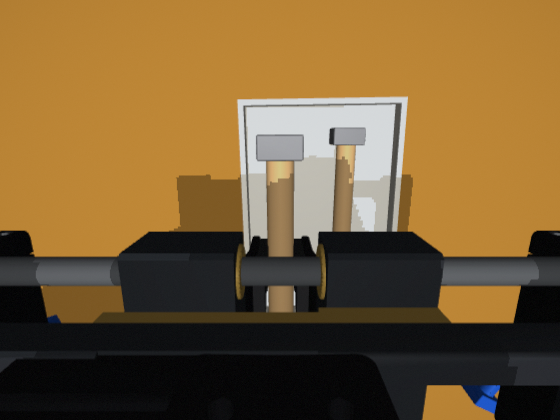

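The first perch's cap at (347,134) is flat and clear of the held one at (280,146). I'll lower the second.

```bash
python3 -c "
from h import *
c=cap('wrist');print(ray(c,347,130,.026),ray(c,342,235,.02),ray(c,247,106,.016))"
python3 -m pendant '{"linear":[[1,2,-30],[1,2,-55],[1,2,-68],[1,2,-74],[1,2,-74],[1,2,-74],[1,2,-74],[1,2,-74],[1,2,-74],[1,2,-50],[1,2,-10],[1,2,30]],"angular":[[0,0,0],[0,0,0],[0,0,0],[0,0,0],[0,0,0],[0,0,0],[0,0,0],[0,0,0],[0,0,0],[0,0,0],[0,0,0],[0,0,0]],"grip":[0,0,0,0,0,0,25,25,25,25,25,25]}' 20
```

```text
[0.59474833 0.37087626 0.026     ] [0.59607173 0.29258851 0.02      ] [0.52504943 0.38766657 0.016     ]
t: 8.92
ee_pos: [0.5491, 0.3065, 0.1132]
eef_rot: [0.707, 0.707, -0.001, -0.0]
wrist_force: [0.4, 0.6, 0.4]
opening: 0.0218
gripper_force: 0.0
```

```bash
python3 -m pendant '{"linear":[[-12,-40,37],[-24,-80,37],[-36,-120,37],[-48,-160,37],[-60,-200,37],[-72,-240,37],[-84,-280,37],[-96,-320,37],[-110,-350,37],[-122,-369,37],[-122,-369,37],[-122,-369,37]],"angular":[[0,0,0],[0,0,0],[0,0,0],[0,0,0],[0,0,0],[0,0,0],[0,0,0],[0,0,0],[0,0,0],[0,0,0],[0,0,0],[0,0,0]],"grip":[100,100,100,100,100,100,100,100,100,100,100,100]}' 20
python3 - <<'E'
from h import *
c=cap('wrist','w5.png');s=r.sense();print(s['ee_pos'],s['joints'].round(2) if hasattr(s['joints'],'round') else s['joints']); find(c,'wrist',['cup_center'])
c=cap('side'); find(c,'side',['cup_center','perch_a_center']); c=cap('top'); find(c,'top',['cup_center','perch_a_center'])
E
```

```text
t: 9.92
ee_pos: [0.4277, -0.0631, 0.1504]
eef_rot: [0.708, 0.706, 0.001, 0.0]
wrist_force: [0.2, 0.2, 0.5]
opening: 0.0855
gripper_force: 0.0
[ 0.42848532 -0.06177556  0.15032364] [-0.37  0.16  0.47  2.18 -0.1   0.81  0.16]
wrist cup_center 0.59 [ 0.427 -0.071  0.023] [279. 212.]
side cup_center 0.8 [ 0.426 -0.062  0.025] [275. 265.]
side perch_a_center 0.65 [0.281 0.176 0.016] [149. 243.]
side perch_a_center 0.61 [ 0.426 -0.317  0.052] [387. 339.]
top cup_center 0.69 [0.599 0.134 0.003] [233. 174.]
top cup_center 0.52 [ 0.447 -0.305  0.048] [421. 232.]
top perch_a_center 0.88 [0.76  0.185 0.015] [212. 110.]
top perch_a_center 0.73 [0.548 0.308 0.026] [159. 194.]
top perch_a_center 0.67 [0.288 0.183 0.013] [210. 304.]
```

View pics/w5.png

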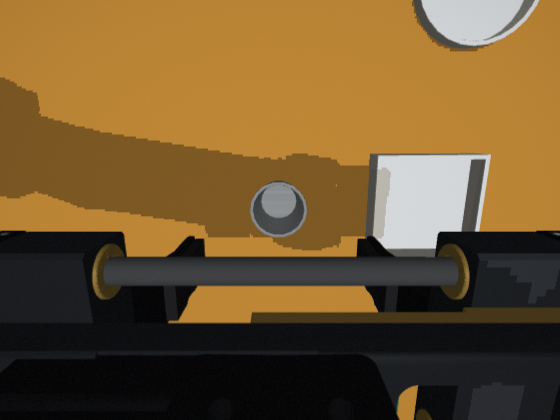

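The cup rim is a circle centred at about (278.5,209) between the fingers, and the bin's far edge runs from (370,155) to (489,155).

```bash
python3 - <<'E'
from h import *
c=cap('wrist');print(r.sense()['ee_pos'])
for u,v,z in [(278.5,209,.045),(250.5,209,.045),(306.5,209,.045),(278,182,.045),(370,155,.026),(489,155,.026)]: print(ray(c,u,v,z).round(4))
E
```

```text
[ 0.42824427 -0.06136054  0.1496493 ]
[ 0.4269 -0.0611  0.045 ]
[ 0.4018 -0.0611  0.045 ]
[ 0.452  -0.0611  0.045 ]
[ 0.4265 -0.0368  0.045 ]
[ 0.5111 -0.0145  0.026 ]
[ 0.6207 -0.0144  0.026 ]
```

```bash
python3 -m pendant '{"linear":[[-1,0,-40],[-1,0,-80],[-1,0,-115],[-1,0,-129],[-1,0,-129],[-1,0,-129],[-1,0,-129],[-1,0,-129],[-1,0,-129],[-1,0,-129],[-1,0,-129],[-1,0,-129]],"angular":[[0,0,0],[0,0,0],[0,0,0],[0,0,0],[0,0,0],[0,0,0],[0,0,0],[0,0,0],[0,0,0],[0,0,0],[0,0,0],[0,0,0]],"grip":[100,100,100,100,100,30,30,30,30,30,30,30]}' 25
```

```text
t: 11.37
ee_pos: [0.4272, -0.0618, 0.0212]
eef_rot: [0.707, 0.707, 0.0, 0.0]
wrist_force: [0.1, 0.3, 3.0]
opening: 0.0494
gripper_force: 24.7
```

Gripped at 49 mm. Next I'll lift the cup and carry it over the bin.

```bash
python3 -m pendant '{"linear":[[0,0,20],[0,0,50],[0,0,75],[30,-2,80],[60,-4,80],[95,-6,80],[125,-6,80],[139,-6,80],[139,-6,80],[139,-6,80],[139,-6,80]],"angular":[[0,0,0],[0,0,0],[0,0,0],[0,0,0],[0,0,0],[0,0,0],[0,0,0],[0,0,0],[0,0,0],[0,0,0],[0,0,0]],"grip":[30,30,30,30,30,30,30,30,30,30,30]}' 25
python3 - <<'E'
from h import *
c=cap('wrist','w6.png');print(r.sense()['ee_pos'])
E
```

```text
t: 12.28
ee_pos: [0.5642, -0.0681, 0.1002]
eef_rot: [0.707, 0.707, -0.001, -0.001]
wrist_force: [0.1, 0.1, -1.2]
opening: 0.0494
gripper_force: 24.9
[ 0.56422661 -0.06806869  0.100392  ]
```

View pics/w6.png

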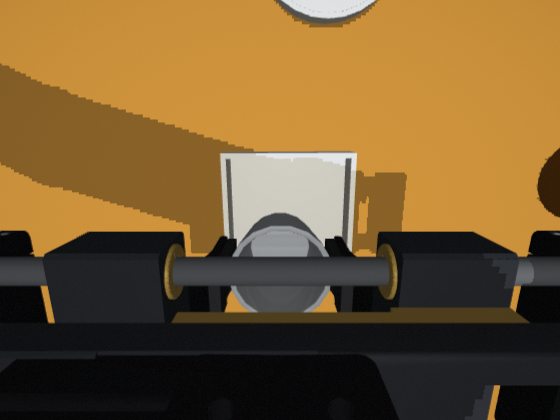

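```bash
python3 -m pendant '{"linear":[[2,0,-30],[2,0,-55],[2,0,-68],[2,0,-74.5],[2,0,-74.5],[2,0,-74.5],[2,0,-74.5],[2,0,-74.5],[2,0,-74.5],[2,0,-50],[2,0,-15],[2,0,26]],"angular":[[0,0,0],[0,0,0],[0,0,0],[0,0,0],[0,0,0],[0,0,0],[0,0,0],[0,0,0],[0,0,0],[0,0,0],[0,0,0],[0,0,0]],"grip":[30,30,30,30,30,30,71,71,71,71,71,71]}' 25
python3 - <<'E'
from h import *
c=cap('side','s7.png');find(c,'side',['cup_center','bin','lid_handle','lid','ring_center','lid_hinge'])
c=cap('top');find(c,'top',['lid_handle','lid','ring_center','lid_hinge'])
cv2.imwrite('pics/s7c.png',c['color']) 
i=cv2.imread('pics/s7.png')[110:420,130:530]; j=c['color'][130:330,100:480]
cv2.imwrite('pics/m7.png',np.vstack([cv2.resize(i,(400,310)),cv2.resize(j,(400,210))]))
E
```

```text
t: 13.33
ee_pos: [0.5665, -0.0678, 0.1266]
eef_rot: [0.707, 0.707, -0.002, -0.001]
wrist_force: [0.7, 0.1, -0.0]
opening: 0.0614
gripper_force: 0.0
side cup_center 0.62 [ 0.565 -0.073  0.031] [326. 232.]
side bin 0.65 [ 0.56  -0.082  0.014] [327. 241.]
side lid_handle 0.69 [ 0.427 -0.316  0.049] [386. 340.]
side lid 0.94 [ 0.426 -0.318  0.05 ] [387. 340.]
side ring_center 0.75 [ 0.473 -0.304  0.021] [393. 328.]
side lid_hinge 0.59 [ 0.465 -0.316  0.004] [395. 341.]
top lid_handle 0.55 [ 0.443 -0.311  0.046] [423. 233.]
top lid_handle 0.19 [ 0.475 -0.303  0.021] [416. 221.]
top lid 0.74 [ 0.442 -0.305  0.045] [421. 234.]
top ring_center 0.72 [ 0.473 -0.305  0.017] [417. 222.]
top ring_center 0.21 [0.545 0.305 0.025] [160. 195.]
top lid_hinge 0.65 [ 0.465 -0.308  0.003] [417. 226.]
```

View pics/m7.png

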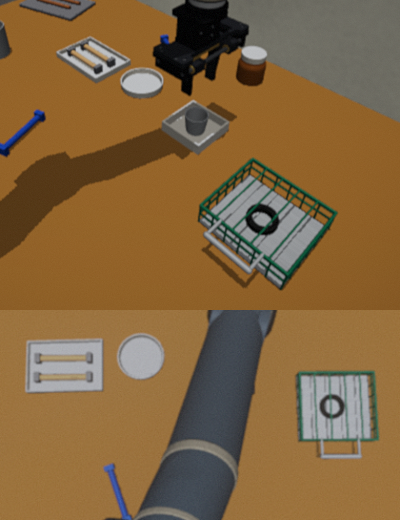

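Both perches lie flat in the tray and the cup stands upright in the bin. Next is the lid handle.

```bash
python3 -m pendant '{"linear":[[-20,-24,15],[-50,-50,23],[-75,-80,23],[-100,-110,23],[-125,-140,23],[-150,-170,23],[-175,-200,23],[-195,-225,23],[-204,-239,23],[-204,-239,23],[-204,-239,23],[-204,-239,23]],"angular":[[0,0,0],[0,0,0],[0,0,0],[0,0,0],[0,0,0],[0,0,0],[0,0,0],[0,0,0],[0,0,0],[0,0,0],[0,0,0],[0,0,0]],"grip":[28,28,28,28,28,28,28,28,28,28,28,28]}' 8
python3 - <<'E'
from h import *
c=cap('wrist','w8.png');s=r.sense();print(s['ee_pos'],np.round(s['joints'],2)); find(c,'wrist',['lid_handle'])
E
```

```text
t: 14.93
ee_pos: [0.3647, -0.3061, 0.1495]
eef_rot: [0.706, 0.708, 0.0, -0.0]
wrist_force: [0.2, 0.8, -0.2]
opening: 0.0243
gripper_force: 0.0
[ 0.36494238 -0.30574628  0.14948537] [ 0.11  0.26  0.59  2.1  -0.19  0.84  0.82]
wrist lid_handle 0.6 [ 0.443 -0.277  0.053] [373. 179.]
```

View pics/w8.png

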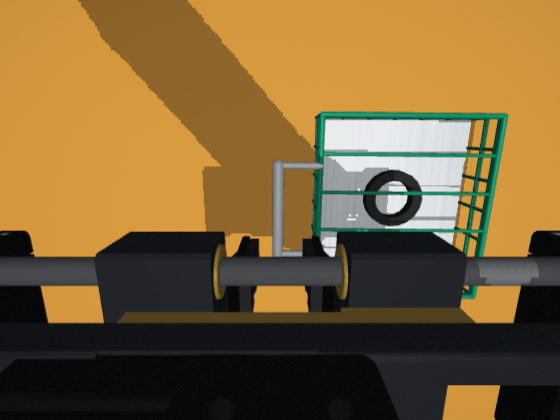

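The handle bar runs along column 278 from row 165 to 255, the lid's near edge is at about column 318, and the ring is at (392,196).

```bash
python3 - <<'E'
from h import *
c=cap('wrist');print(r.sense()['ee_pos'])
for u,v,z in [(278,170,.053),(278,250,.053),(285,165,.048),(285,254,.048),(319,118,.048),(505,115,.048),(392,197,.018),(363,197,.018),(421,197,.018)]: print(u,v,ray(c,u,v,z).round(4))
E
```

```text
[ 0.36494311 -0.30575299  0.14954073]
278 170 [ 0.3632 -0.2698  0.053 ]
278 250 [ 0.3632 -0.3415  0.053 ]
285 165 [ 0.3692 -0.266   0.048 ]
285 254 [ 0.3696 -0.3473  0.048 ]
319 118 [ 0.397  -0.2274  0.048 ]
505 115 [ 0.5502 -0.2247  0.048 ]
392 197 [ 0.4744 -0.2997  0.018 ]
363 197 [ 0.4461 -0.2998  0.018 ]
421 197 [ 0.5028 -0.2996  0.018 ]
```

```bash
python3 -m pendant '{"linear":[[-2,-1,-40],[-2,-1,-75],[-2,-1,-105],[-2,-1,-120],[-2,-1,-120],[-2,-1,-120],[-2,-1,-120],[-2,-1,-120],[-2,-1,-120],[-2,-1,-120]],"angular":[[0,0,0],[0,0,0],[0,0,0],[0,0,0],[0,0,0],[0,0,0],[0,0,0],[0,0,0],[0,0,0],[0,0,0]],"grip":[28,28,28,28,28,0,0,0,0,0]}' 8
python3 -c "
import numpy as np
for t in range(0,121,5):
  a=np.radians(t); print(t,round(186*(1-np.cos(a))),round(186*np.sin(a)),end='; ')"
```

```text
t: 15.92
ee_pos: [0.3623, -0.3084, 0.0309]
eef_rot: [0.707, 0.707, 0.0, 0.001]
wrist_force: [-1.6, -0.3, 5.5]
opening: 0.0098
gripper_force: 8.0
0 0 0; 5 1 16; 10 3 32; 15 6 48; 20 11 64; 25 17 79; 30 25 93; 35 34 107; 40 44 120; 45 54 132; 50 66 142; 55 79 152; 60 93 161; 65 107 169; 70 122 175; 75 138 180; 80 154 183; 85 170 185; 90 186 186; 95 202 185; 100 218 183; 105 234 180; 110 250 175; 115 265 169; 120 279 161;
```

```bash
python3 -m pendant '{"linear":[[1,0,16],[3,0,32],[6,0,48],[11,0,64],[17,0,79],[25,0,93],[34,0,107],[44,0,120],[54,0,132],[66,0,142],[79,0,152],[93,0,161]],"angular":[[0,0,0],[0,0,0],[0,0,0],[0,0,0],[0,0,0],[0,0,0],[0,0,0],[0,0,0],[0,0,0],[0,0,0],[0,0,0],[0,0,0]],"grip":[0,0,0,0,0,0,0,0,0,0,0,0]}' 8
```

```text
t: 16.92
ee_pos: [0.4524, -0.309, 0.1928]
eef_rot: [0.708, 0.707, -0.001, -0.001]
wrist_force: [-6.8, -0.4, 8.7]
opening: 0.0097
gripper_force: 8.0
```

```bash
python3 -m pendant '{"linear":[[14,0,8],[29,0,14],[45,0,19],[61,0,22],[77,0,24],[93,0,25],[109,0,24],[125,0,22],[141,0,19],[150,0,17],[150,0,17]],"angular":[[0,0,0],[0,0,0],[0,0,0],[0,0,0],[0,0,0],[0,0,0],[0,0,0],[0,0,0],[0,0,0],[0,0,0],[0,0,0]],"grip":[0,0,0,0,0,0,0,0,0,0,0]}' 8
python3 - <<'E'
from h import *
c=cap('side','s9.png')
E
```

```text
t: 17.83
ee_pos: [0.6069, -0.3094, 0.2079]
eef_rot: [0.707, 0.708, -0.001, 0.002]
wrist_force: [0.6, -3.9, 1.3]
opening: 0.0095
gripper_force: 8.0
```

View pics/s9.png

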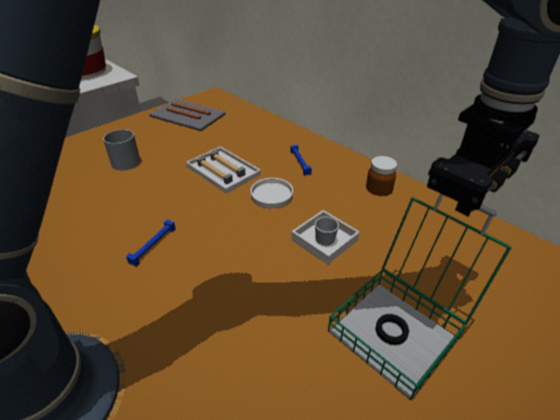

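The lid leans past upright and the hand holds its bar. I'll release it and lift straight up.

```bash
python3 -m pendant '{"linear":[[0,0,0],[0,0,0],[0,0,0],[0,0,0],[0,0,15],[0,0,40],[0,0,80],[-5,0,105],[-40,5,105],[-75,9,105],[-110,9,105],[-132,9,105]],"angular":[[0,0,0],[0,0,0],[0,0,0],[0,0,0],[0,0,0],[0,0,0],[0,0,0],[0,0,-7],[0,0,-14],[0,0,-21],[0,0,-28],[0,0,-35]],"grip":[45,45,45,45,45,45,45,45,45,45,45,85]}' 8
python3 - <<'E'
from h import *
s=r.sense();print(s['ee_pos'],np.round(s['joints'],2),s['eef_rot'])
c=cap('side','s10.png')
E
```

```text
t: 18.88
ee_pos: [0.4693, -0.2988, 0.3127]
eef_rot: [0.889, 0.459, 0.0, -0.001]
wrist_force: [0.2, 0.3, 0.6]
opening: 0.0415
gripper_force: 0.0
[ 0.46925051 -0.29882705  0.31270292] [-0.12  0.24  0.76  1.73 -0.18  1.24  0.06] [ 8.88589221e-01  4.58702320e-01  1.80116526e-04 -1.16008175e-03]
```

View pics/s10.png

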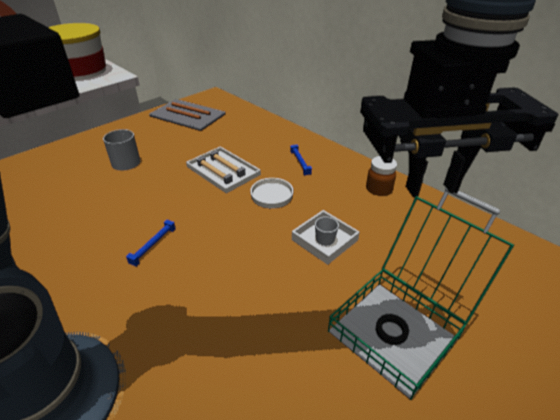

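The lid rests open on its stop. I'll finish the turn and lower towards the ring for a look.

```bash
python3 -m pendant '{"linear":[[0,0,0],[0,0,-10],[0,0,-30],[0,0,-60],[0,0,-90],[0,0,-120],[0,0,-150],[0,0,-170],[0,0,-170],[0,0,-170],[0,0,-170]],"angular":[[0,0,-7],[0,0,-14],[0,0,-21],[0,0,-28],[0,0,-35],[0,0,-42],[0,0,-49],[0,0,-54.6],[0,0,-54.6],[0,0,-54.6],[0,0,-54.6]],"grip":[85,85,85,85,85,85,85,85,85,85,85]}' 15
python3 - <<'E'
from h import *
c=cap('wrist','w11.png');s=r.sense();print(s['ee_pos'],np.round(s['joints'],2)); find(c,'wrist',['ring_center'])
g=cv2.cvtColor(c['color'],cv2.COLOR_BGR2GRAY); print(proj(c,[.474,-.3,.018]))
E
```

```text
t: 19.85
ee_pos: [0.4739, -0.2995, 0.1441]
eef_rot: [1.0, 0.005, 0.001, 0.0]
wrist_force: [-0.9, -0.5, 0.8]
opening: 0.074
gripper_force: 0.0
[ 0.47403673 -0.29962014  0.14446558] [-0.15  0.48  0.86  1.93 -0.45  0.94 -0.63]
wrist ring_center 0.8 [ 0.476 -0.298  0.019] [278. 203.]
[280.02711823 205.22083989]
```

View pics/w11.png

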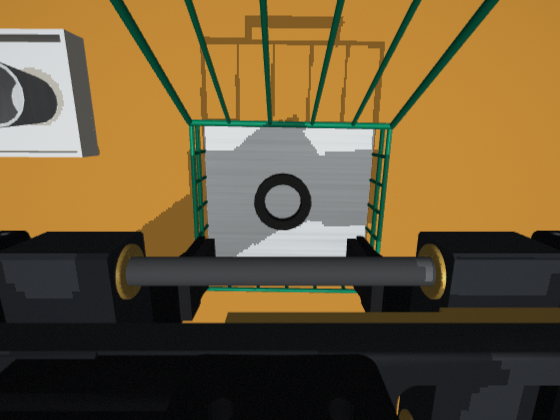

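The ring is at (283,201), nearly centred under the gripper, and the open lid is clear. I'll descend and grip.

```bash
python3 -m pendant '{"linear":[[2,-1.5,-35],[2,-1.5,-70],[2,-1.5,-105],[2,-1.5,-127],[2,-1.5,-137.5],[2,-1.5,-137.5],[2,-1.5,-137.5],[2,-1.5,-137.5],[2,-1.5,-137.5],[2,-1.5,-137.5],[2,-1.5,-137.5],[2,-1.5,-137.5]],"angular":[[0,0,0],[0,0,0],[0,0,0],[0,0,0],[0,0,0],[0,0,0],[0,0,0],[0,0,0],[0,0,0],[0,0,0],[0,0,0],[0,0,0]],"grip":[85,85,85,85,85,85,40,40,40,40,40,40]}' 15
```

```text
t: 20.95
ee_pos: [0.4758, -0.3007, 0.0062]
eef_rot: [1.0, 0.004, 0.001, 0.0]
wrist_force: [0.1, 0.8, 7.2]
opening: 0.0562
gripper_force: 15.0
```

```bash
python3 -m pendant '{"linear":[[0,0,30],[0,0,65],[0,0,100],[0,0,120],[0,40,120],[0,80,120],[0,120,120],[0,160,120],[0,200,120],[20,235,120],[40,270,120],[60,305,120]],"angular":[[0,0,0],[0,0,0],[0,0,0],[0,0,0],[0,0,0],[0,0,0],[0,0,0],[0,0,0],[0,0,0],[0,0,0],[0,0,0],[0,0,0]],"grip":[40,40,40,40,40,40,40,40,40,40,40,40]}' 15
python3 -m pendant '{"linear":[[20,35,0],[40,70,0],[55,105,-10],[60,128,-20],[60,128,-20],[60,128,-20],[60,128,-20]],"angular":[[0,0,0],[0,0,0],[0,0,0],[0,0,0],[0,0,0],[0,0,0],[0,0,0]],"grip":[40,40,40,40,40,40,40]}' 15
python3 - <<'E'
from h import *
c=cap('wrist','w12.png');s=r.sense();print(s['ee_pos'],np.round(s['joints'],2)); find(c,'wrist',['dish','ring_center'])
E
```

```text
t: 21.95
ee_pos: [0.5351, 0.0069, 0.1254]
eef_rot: [1.0, 0.004, 0.0, -0.0]
wrist_force: [0.1, -0.9, -1.0]
opening: 0.0562
gripper_force: 15.0
t: 22.53
ee_pos: [0.5946, 0.1314, 0.1051]
eef_rot: [1.0, 0.003, -0.0, 0.001]
wrist_force: [0.0, -0.5, 0.4]
opening: 0.056
gripper_force: 15.0
[0.5947755  0.13073292 0.10555941] [-0.85  0.6   0.81  1.84 -0.54  0.93 -1.36]
wrist dish 0.61 [0.608 0.132 0.   ] [279. 196.]
wrist ring_center 0.82 [0.605 0.131 0.121] [280. 247.]
```

View pics/w12.png

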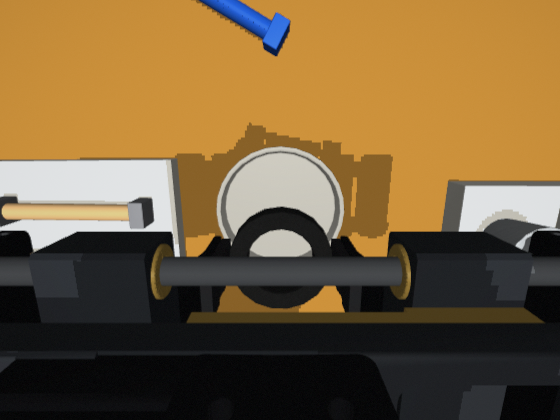

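The dish rim spans columns 218 to 344 with its top at row 148, and the ring is held level. I'll check the dish centre.

```bash
python3 - <<'E'
from h import *
c=cap('wrist');a=ray(c,281,148,.018);print(a-[.054,0,0], ray(c,218,207,.018),ray(c,344,207,.018))
E
```

```text
[0.59666833 0.12955984 0.018     ] [0.60195451 0.18224119 0.018     ] [0.60232794 0.07652686 0.018     ]
```

```bash
python3 -m pendant '{"linear":[[2,-1,-35],[2,-1,-65],[2,-1,-88],[2,-1,-98.5],[2,-1,-98.5],[2,-1,-98.5],[2,-1,-98.5],[2,-1,-98.5],[2,-1,-98.5],[2,-1,-80],[2,-1,-40],[2,-1,0]],"angular":[[0,0,0],[0,0,0],[0,0,0],[0,0,0],[0,0,0],[0,0,0],[0,0,0],[0,0,0],[0,0,0],[0,0,0],[0,0,0],[0,0,0]],"grip":[40,40,40,40,40,40,70,70,70,70,70,70]}' 15
python3 -m pendant '{"linear":[[0,0,40],[0,0,80],[0,0,80],[0,0,80],[0,0,80],[0,0,80]],"angular":[[0,0,0],[0,0,0],[0,0,0],[0,0,0],[0,0,0],[0,0,0]],"grip":[70,70,70,70,70,70]}'
python3 - <<'E'
from h import *
c=cap('wrist');i=c['color'][0:300];c=cap('side')
cv2.imwrite('pics/m13.png',np.vstack([cv2.resize(i,(480,257)),cv2.resize(c['color'][100:400,100:],(480,313))]))
E
```

```text
t: 23.73
ee_pos: [0.5958, 0.1313, 0.1054]
eef_rot: [1.0, 0.004, -0.002, 0.001]
wrist_force: [1.0, 1.3, 1.0]
opening: 0.061
gripper_force: 0.0
t: 24.23
ee_pos: [0.5958, 0.1318, 0.1838]
eef_rot: [1.0, 0.004, -0.001, 0.0]
wrist_force: [0.3, -1.0, -0.6]
opening: 0.0611
gripper_force: 0.0
```

View pics/m13.png

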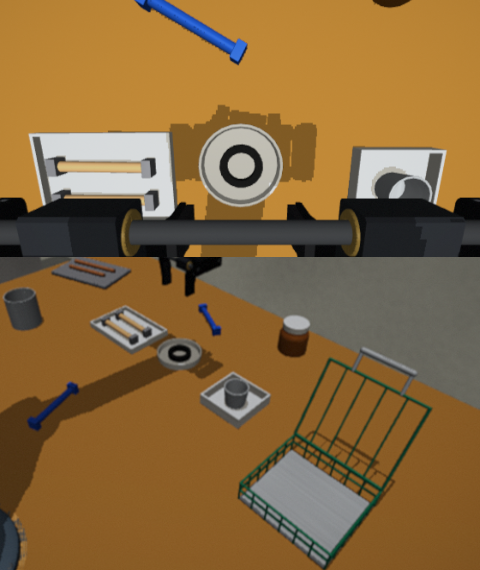

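The ring is flat in the dish, the perches are in the tray, the cup is upright in the bin, and the lid is open.

```bash
python3 -c "
from workcell import r
print(r.close_job())"
```

```text
the job is handed in; nothing more can be done
None
```

The job is handed in: both perches lie flat side by side in the tray, the cup stands upright in the bin, the ring lies flat in the dish, and the basket lid stays open on its stop (about 24 s of the 118 s used).

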